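# Raise the counterweighted hold-down of a stamping jig and push the blank home

## Task

On the jeweller's bench, push the handle of the stamping jig's counterweighted hold-down arm up and over, past its balance point, so that the arm stays fully raised by itself. Then push the square brass blank that lies on the jig's bed along its channel until it is fully home, flat and square against the fence. Only push with the fingers: do not grip the handle or pick the blank up, and leave everything else on the bench alone.

Things in the scene. Friction and masses are not known exactly. Their poses are not given: they have to be found in the camera images.
- jig: Fixed stamping jig, yaw varies. Origin: underside of its bed, on the middle line, at bench height; x axis along the channel from its open front (robot's side) to the fence, y left, z up. Grey bed 280 x 120 mm, x = -150 to +130 mm, top at z = 30 mm. Two grey cheeks at x = 60 to 100, y = +-30 to +-38 mm, up to z = 120 mm, carry the pivot
- fence (a point): Middle of the fence's front face, at bed height: x = +30, z = 30 mm of the jig. The steel fence (14 mm high) closes the far end of a straight channel on the bed between two steel rails, 8 mm high, 64 mm apart inside, x = -140 to +30 mm of the jig, open at the front
- pivot (a point): Hinge axis of the hold-down arm, fixed at x = 80, z = 100 mm of the jig, along its y. Arm when down: level steel bar 24 mm wide, 12 mm thick, from here 130 mm to the front, handle standing up at its end. Drum counterweight (50 mm diameter) just above the pivot. Raised: bar leans 30 degrees back from upright, handle behind the jig, up to 175 mm past the pivot
- holddown (a joint): Hinge of the hold-down arm, rad: 0 = down (rest), grows as it turns up and away from the open front, 2.1 = fully raised on its stop. Arm about 1.1 kg (varies 20 %). Balance point near 0.75: short of it the arm falls back to 0, 0.15 beyond it it goes over by itself to 2.1 within about 1.5 s (damped). When down, 3.5 to 5.5 N on mid-handle along the jig's +x starts it
- foot (a point): Underside of the arm's steel foot, 18 x 36 mm. Down: x = -10 mm of the jig, 4 mm above the bed, so it bars the channel. Raised: it is out of the way, and the space over the channel in front of the fence is free to 180 mm above the bench
- handle (a point): Centre of the handle's front face (towards the open front), moves with the arm: 140 mm in front of the pivot and 72.5 mm above it when down. The handle is an upright flat grip 36 mm wide, 20 mm thick, its wooden faces 35 to 110 mm above the pivot (135 to 210 mm above the bench). Pushed on its front face towards the jig's +x it turns the arm up about the pivot
- blank: Square brass blank, 50 x 50 x 10 mm, about 0.2 kg, lying in the channel near the jig's open front, slightly turned. Origin: centre of its underside, 30 mm above the bench. Home: its far edge flat on the fence, origin then at x = +5 mm of the jig
- mallet: Bystander, wooden mallet lying, head 44 mm diameter, 75 mm long, handle 210 mm. Origin under the head
- punch_rack: Bystander, black block 70 x 110 x 22 mm with steel punches standing in it, 81 mm high in all
- punch: Bystander, square steel punch lying, 115 x 12 x 12 mm
- jar: Bystander, amber glass jar with steel lid, 52 mm diameter, 65 mm high
- bench_block: Bystander, square steel block 65 x 65 x 20 mm
- spare_blank: Bystander, a second brass blank 50 x 50 x 10 mm lying on the bench itself, beside the jig
- bowl: Bystander, white bowl 80 mm diameter, 35 mm high
Things that resemble listed ones, but are neither listed nor needed, are in the scene too. Leave any purple or red look-alike of the blank alone.

How it is judged (in metres and radians):
On the way, in this order (a step that is already met when the one before it is completed fails the run):
1. the hold-down arm stands fully raised by itself, the fingers off it (value of joint holddown above 1.9 rad and contact force between the fingers and holddown below 0.5 N), for 0.3 s.
2. the blank is home against the fence (x of blank in the frame of jig above 0.001 m and z of blank in the frame of jig below 0.034 m and angle between the x axis of blank and the x axis of jig, either way round below 0.1 rad), for 0.2 s.
At the end, for the whole second after the job is handed in: The hold-down arm stays raised (joint above 1.9 of 2.1 rad) and at rest; the blank lies on the bed at rest, within 4 mm of fully home on the fence and square to it within 0.1 rad (all of step 2 and value of joint holddown above 1.9 rad and velocity of joint holddown between -0.05 and 0.05 rad/s and linear speed of blank below 0.01 m/s); the robot touches nothing.
It fails at once if the handle is gripped (fingers pressing on its front and rear faces at once) (contact force between the fingers and handle_front_face above 2 N and contact force between the fingers and handle_rear_face above 2 N).
It fails at once if the blank is lifted off the bed (more than 12 mm) (z of blank in the frame of jig above 0.042 m).
It fails at once if another thing on the bench is disturbed (moved more than 20 mm) (distance of any of mallet, punch_rack, punch, jar, bench_block, spare_blank, bowl from where it was at the start of the episode above 0.02 m).
It also fails if it takes over 51 s, if anything falls off the work surface, if the arm or the gripper's body presses on something with over 40 N, if the wrist force passes 120 N, or if a joint passes its speed limit or range.

## Robot

A 6-joint arm with a two-finger parallel gripper is mounted at the origin on the work surface. World frame = base frame: x ahead of the robot, y to its left, z up, the work surface at z = 0. Lengths are in mm, angles in rad, forces in N, time in s.
With the tool pointing down it reaches from about 275 to 1000 mm from the base axis. Payload 8.4 kg.
Tool frame: the origin (TCP) lies on the mounting face of the last link; the fingertips stand 173 mm ahead of it and the grasp point (between the pads) lies 155 mm ahead of it; z points along the fingers, y is the direction in which the jaws open and shut (so a half turn about z gives the same grasp; the last joint's range is limited). The gripper opens to 85 mm and grips with 20 to 120 N. Pads are 22 mm wide; open, the fingers measure 114 mm over their backs; the gripper's body (76 mm by 85 mm) begins 54 mm behind the grasp point. The pads swing forward as they close: fully open they stand 13 mm farther back than shut.
Start: joints at [1.326, 0.353, 1.633, -0, 1.155, -0.002], TCP at [150.262, 606.672, 404.681] pointing down, gripper open.
Joint ranges: [-2.63, 2.63], [-0.92, 2.1], [0.06, 2.66], [-1.3, 4.44], [0, 2.69], [-3.02, 3.02]. Speed limits (rad/s): [2.22, 2.22, 2.79, 3.14, 3.14, 3.14].

## Interface

Orientations are given as [roll, pitch, yaw] about the fixed x, y, z axes, in that order (R = Rz(yaw) Ry(pitch) Rx(roll)).
In Python, from rig import r, grab_frame, spotter gives the robot as it stands.
- The arm moves only by the tool apply_moves, never from a script. Its argument "motion" is text: rows parted by semicolons, each of 5 numbers parted by spaces: the opening, from -1 (shut) to 1 (fully open), then the shift along the tool's x, y, z as a fraction of full scale, then the turn about the tool's z as a fraction of full scale. In form: hand x y z twist; .... A call has 1 to 20 rows; each row is the pose to reach, as a shift and turn from the pose commanded when the call began, along the tool's axes at that moment, turning the shorter way round; what a row does not reach only later rows make up. Full scale, the value 1, is 1 m for a shift and pi rad for a turn. A row lasts 1/12 s, in which the tool goes at most 41.7 mm and 7.16 degrees, less where a joint would pass 70% of its speed; a pose out of reach is approached as far as the arm can. A call with a number of a shift or a turn outside -1 to 1 is refused whole. A call with a gripper value outside its range is refused whole. The fingers move at their own pace and stop on an object; "squeeze" is the grip in N (left out, the last holds). Time passes only in rows, so rows that repeat a pose let the fingers close. It gives the time, the measured TCP pose, the force and the opening at its end, in the units of the state.
- r.sense(): the state, without advancing time (a new reading comes with each control period).
- grab_frame(name): name is "scene" or "top" or "wrist"; returns a dict with "img" (480x640x3 uint8, red, green, blue), "fx", "fy", "cx", "cy" (pixels), "dist_coeffs" ([k1, k2, p1, p2, k3] as OpenCV has them; the pictures are not rectified), "R" (3x3) and "t" (3): a world point X has camera coordinates R X + t. Camera axes: x right, y down, z forward; pixel columns grow to the right and rows downward; lengths in mm; the calibration is good to about 2 mm. A picture is of the moment at which its call begins. There is no depth.
- r.sign_off(): hands the job in, once; it reports no verdict.
Trained networks look in the newest picture that a camera, given by its name, has taken for a name from the list of things; names that differ only in an ending like _2 or _b are one class to them, and where a whole thing is asked for, a point or a joint stands for the part that bears it (a point fixed in the world has none). Each returns a list of dicts, best first, with "conf" (0 to 1); they miss things now and then, are a little off and sometimes report something else, mostly with a low value. They report only what shows in the picture. A call takes as long as a camera call. They do not tell look-alikes from the thing itself.
- spotter.boxes_of(query, camera): "point" ([x, y, z] in mm, in world coordinates, good to about 4 mm: the middle of the surface that is visible of it).
- spotter.place_of(query, camera): "point" ([x, y, z] in mm, in world coordinates, good to about 4 mm: a listed point, or the origin of a listed thing).
The state is a dict: "clock": time; "qpos": joint angles; "qvel": joint speeds; "joint_efforts": joint torques, N m; "eef_pos": TCP position; "tcp_rot": TCP orientation; "contact_force": force on the tool from outside, world axes, zero at the start; "wrist_torque": the same for the moment, N m; "opening": opening from 0.0 (shut) to 1.0 (fully open).
Only numpy, scipy, OpenCV 4.12 (cv2) and the standard library are available. Lean on these libraries where they do the work, as an engineer would, in place of code of your own. Each camera call takes 0.05 s, during which the arm holds its last target.

## Working session

There is one attempt and no reset: what is moved stays moved. The work goes in short steps, Python scripts to look and compute and a tool call to move; the robot and the scene stay as the last step left them, time stands still between calls to the robot, and variables do not carry over. Pictures are saved under pics/ and viewed, and the job is handed in when it is done.

Besides the shell and the picture viewer there is one more tool, called after "Request:" by a JSON object that holds its "op" and its "data", one argument or row to a line. apply_moves: Moves the arm, as the interface text tells. Its arguments: {"type":"object","properties":{"motion":{"type":"string"},"squeeze":{"type":"number"}},"required":["motion"]}

```bash
ls; mkdir -p pics; python3 - <<'E'
from rig import r, grab_frame, spotter
import cv2
print(r.sense())
for n in ["scene","top","wrist"]:
    f=grab_frame(n); cv2.imwrite(f"pics/{n}0.png",f["img"][:,:,::-1]); print(n,f["fx"],f["cx"],f["cy"],f["dist_coeffs"],f["R"],f["t"])
for n in ["scene","top"]:
    for q in ["jig","fence","pivot","foot","handle","blank","holddown"]:
        print(n,q,[(d["conf"],[round(float(x)) for x in d["point"]]) for d in spotter.place_of(q,n)][:4])
E
```

```text
pics
{'clock': 0.0, 'qpos': array([ 1.32557329e+00,  3.53664544e-01,  1.63415352e+00,  2.73528137e-05,
        1.15518030e+00, -2.43060649e-03]), 'qvel': array([ 1.00940065e-03, -1.82645952e-05,  2.21289980e-05, -3.38162903e-05,
        1.28166049e-03,  5.01812634e-04]), 'joint_efforts': array([-1.15143819e-03, -6.05261636e+01, -3.42062902e+01,  2.04603566e-05,
        9.59168945e-03, -4.91285391e-05]), 'eef_pos': array([150.21541215, 606.43428163, 403.942969  ]), 'tcp_rot': array([-3.14018701e+00, -2.84253070e-05,  2.89878914e+00]), 'contact_force': array([ 0.69866922, -0.91990596, -0.48990005]), 'wrist_torque': array([ 0.05066411, -0.00861608, -0.02603271]), 'opening': 0.9989575030026178}
scene 554.3853017642836 320.5083569338034 244.0715313339227 [-0.10049707  0.          0.          0.          0.        ] [[-0.82993293  0.55785936 -0.00206543]
 [ 0.41980968  0.62210824 -0.66086396]
 [-0.36738422 -0.54933985 -0.75050287]] [ 440.3388397  -195.61181992 1260.34154938]
top 566.6901310453617 322.39569168453977 245.63961107257916 [-0.08792221  0.          0.          0.          0.    
[... 272 characters left out ...]
        0.        ] [[ 0.24022418  0.97071633 -0.00146639]
 [ 0.92774052 -0.22914388  0.29460247]
 [ 0.28563941 -0.07213107 -0.95561877]] [-624.49987358  -38.05675922  380.25327513]
scene jig [(0.75, [599, -108, -2])]
scene fence [(0.7, [630, -106, 29])]
scene pivot [(0.6, [686, -111, 99])]
scene foot [(0.57, [588, -105, 35])]
scene handle [(0.91, [546, -108, 174]), (0.65, [683, -110, 101])]
scene blank [(0.98, [384, -171, 1]), (0.78, [366, -61, 2]), (0.74, [494, -105, 34]), (0.44, [552, -235, 3])]Traceback (most recent call last):
  File "<stdin>", line 8, in <module>
ValueError: it knows: bench_block, blank, bowl, fence, foot, handle, jar, jig, mallet, pivot, punch, punch_rack, spare_blank
```

```bash
python3 - <<'E'
from rig import r, grab_frame, spotter
for n in ["top"]:
    for q in ["jig","fence","pivot","foot","handle","blank","jar","mallet","punch_rack"]:
        print(n,q,[(d["conf"],[round(float(x),1) for x in d["point"]]) for d in spotter.place_of(q,n)][:4])
E
```

```text
top jig [(0.78, [603.7, -110.3, 2.0])]
top fence [(0.87, [631.7, -109.5, 28.1])]
top pivot [(0.71, [678.1, -113.4, 99.1])]
top foot [(0.86, [590.4, -105.4, 31.2])]
top handle [(0.78, [543.0, -99.4, 174.3])]
top blank [(0.97, [370.0, -62.6, 1.6]), (0.58, [378.7, -167.9, 1.6]), (0.18, [604.9, 6.4, -0.5])]
top jar [(0.88, [604.6, 8.9, 0.3])]
top mallet [(0.58, [652.7, -354.0, -1.4]), (0.57, [596.1, 116.1, 4.5])]
top punch_rack [(0.96, [694.1, 90.5, -3.0])]
```

View pics/scene0.png

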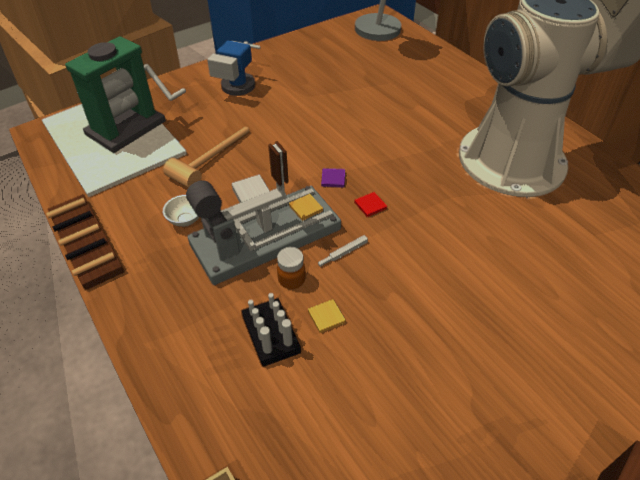

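View pics/top0.png

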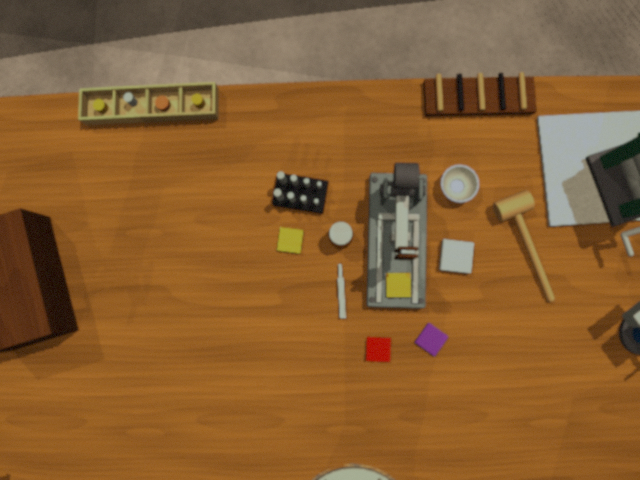

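The scene image shows the blank in the channel at (305,207). The possible mix-ups are the spare yellow blank on the bench at (327,316), the red one at (371,204) and the purple one at (333,177). The wanted one lies on the jig, at top-view pixel (399,285), so I'll check it in a close crop.

```bash
cat > h.py <<'E'
import numpy as np, cv2
def ray(f,px):
    K=np.array([[f["fx"],0,f["cx"]],[0,f["fy"],f["cy"]],[0,0,1]])
    u=cv2.undistortPoints(np.array(px,float).reshape(-1,1,2),K,np.array(f["dist_coeffs"])).reshape(-1,2)
    R=np.array(f["R"]);t=np.array(f["t"])
    d=np.c_[u,np.ones(len(u))]@R; return -R.T@t,d
def onz(f,px,z):
    c,d=ray(f,px); s=(z-c[2])/d[:,2]; return c+s[:,None]*d
def proj(f,P):
    K=np.array([[f["fx"],0,f["cx"]],[0,f["fy"],f["cy"]],[0,0,1]])
    R=np.array(f["R"]);t=np.array(f["t"],float)
    return cv2.projectPoints(np.array(P,float).reshape(-1,1,3),cv2.Rodrigues(R)[0],t,K,np.array(f["dist_coeffs"]))[0].reshape(-1,2)
E
python3 - <<'E'
import cv2
a=cv2.imread("pics/top0.png")[160:320,340:460]; cv2.imwrite("pics/tc.png",cv2.resize(a,None,fx=3.75,fy=3.75,interpolation=cv2.INTER_CUBIC))
a=cv2.imread("pics/scene0.png")[130:290,170:360]; cv2.imwrite("pics/sc.png",cv2.resize(a,None,fx=3.75,fy=3.75,interpolation=cv2.INTER_CUBIC))
E
```

```text
(no output)
```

View pics/tc.png

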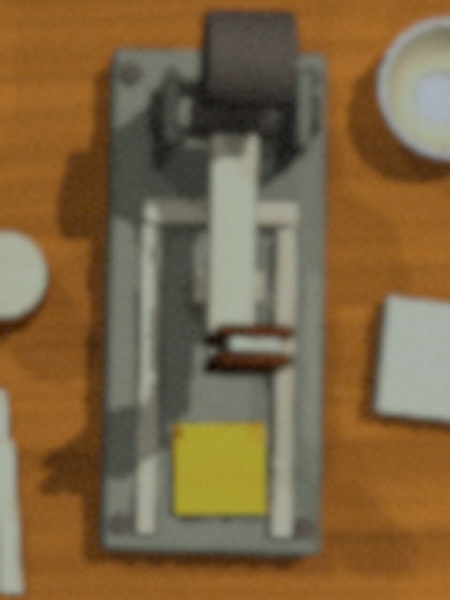

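View pics/sc.png

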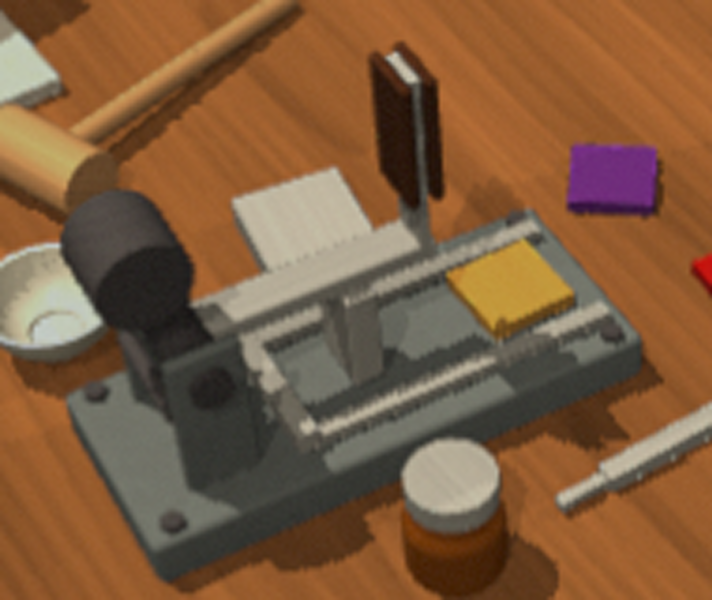

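The crop confirms it: the brass blank lies between the rails at crop pixel (220,468), almost square. Next I'll fit the jig's pose.

```bash
python3 - <<'E'
from rig import r, grab_frame, spotter
from h import *
from scipy.optimize import least_squares
f=grab_frame("top"); s=grab_frame("scene")
c=lambda L:[(340+x/3.75-.35,160+y/3.75-.35) for x,y in L]
cs=lambda L:[(170+x/3.75-.35,130+y/3.75-.35) for x,y in L]
# bed top corners; rails inner corners at z38
J=[(130,60,30),(130,-60,30),(-150,60,30),(-150,-60,30),(-140,32,38),(-140,-32,38)]
pt=c([(113,48),(327,55),(103,545),(320,545),(155,532),(272,536)])
JS=[(-150,-60,30),(-150,60,30),(130,60,30)]
ps=cs([(530,210),(640,348),(163,555)])
def T(p,P):
    a=p[2];R=np.array([[np.cos(a),-np.sin(a),0],[np.sin(a),np.cos(a),0],[0,0,1]]);return np.array(P,float)@R.T+[p[0],p[1],0]
fun=lambda p:np.r_[(proj(f,T(p,J))-pt).ravel(),(proj(s,T(p,JS))-ps).ravel()]
o=least_squares(fun,[600,-108,0]);print(o.x,np.round(o.fun.reshape(-1,2),1))
ft=lambda p:(proj(f,T(p,J))-pt).ravel()
print(least_squares(ft,[600,-108,0]).x)
b=onz(f,c([(175,423),(268,423),(267,514),(176,516)]),40);print(b.round(1),b.mean(0))
sb=onz(s,cs([(448,272),(525,240),(573,295),(500,330)]),40);print(sb.round(1),sb.mean(0))
for n,g in (("top",f),("scene",s)):
  im=g["img"][:,:,::-1].copy()
  for P in [(x,y,30) for x in(-150,130) for y in(-60,60)]+[(30,32,30),(30,-32,30),(-140,32,38),(-140,-32,38),(80,0,100),(-60,18,210),(-60,-18,210),(-60,-18,135),(-60,18,135)]:
    u=proj(g,T(o.x,[P]))[0]; cv2.drawMarker(im,(int(round(u[0])),int(round(u[1]))),(255,0,255),0,3)
  cr=im[160:320,340:460] if n=="top" else im[130:290,170:360]
  cv2.imwrite(f"pics/{n}_chk.png",cv2.resize(cr,None,fx=3.75,fy=3.75,interpolation=cv2.INTER_NEAREST))
E
```

```text
[ 6.00663587e+02 -1.07124101e+02 -5.09515809e-02] [[-1.1 -1.3]
 [-0.8 -1.8]
 [-1.   0.7]
 [-0.3  2.2]
 [-0.8 -0.3]
 [-0.5 -0.6]
 [-0.2 -2. ]
 [ 1.2 -3.5]
 [-2.4 -0.9]]
[ 6.00293541e+02 -1.08768837e+02 -5.26611458e-02]
[[ 520.6  -82.3   40. ]
 [ 519.2 -132.8   40. ]
 [ 469.9 -130.5   40. ]
 [ 470.2  -81.1   40. ]] [ 494.95322262 -106.66349416   40.        ]
[[ 519.7 -128.8   40. ]
 [ 472.1 -126.5   40. ]
 [ 474.1  -76.9   40. ]
 [ 520.   -76.9   40. ]] [ 496.48620884 -102.25267763   40.        ]
```

View pics/scene_chk.png

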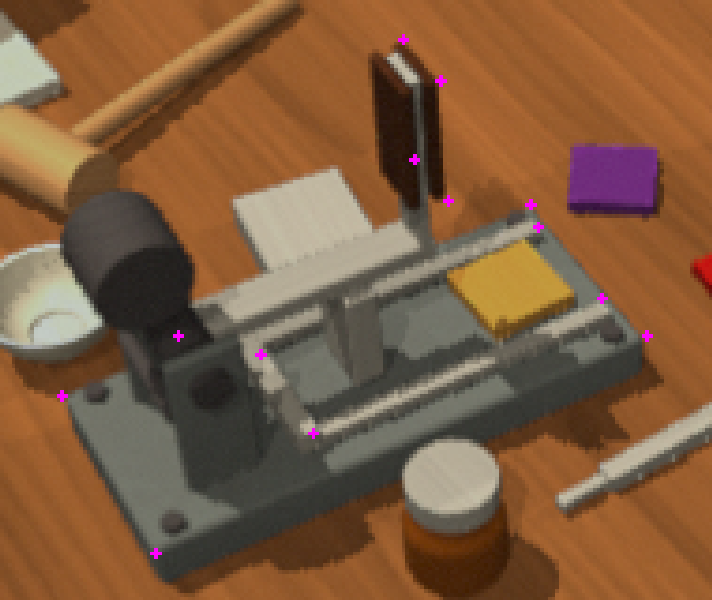

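View pics/top_chk.png

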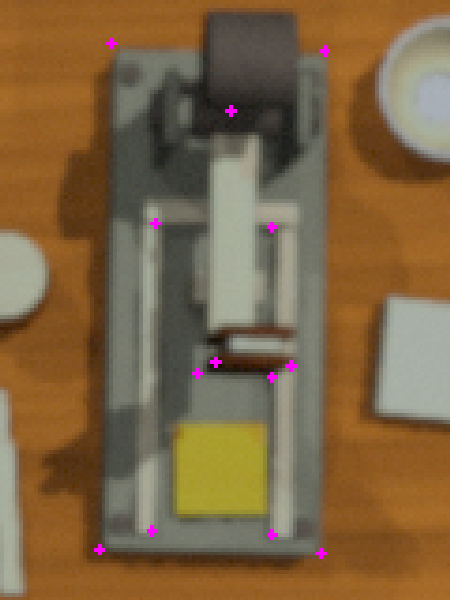

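Fitted jig pose: about (600, -108) with yaw -0.05, and the blank at jig x of about -105 mm. First I'll go to a standoff in front of the handle at travel height with the fingers shut.

Request:
{"op": "apply_moves", "data": {
  "motion": "-1 -0.5 -0.606 0 -0.061;-1 -0.5 -0.606 0 -0.061;-1 -0.5 -0.606 0 -0.061;-1 -0.5 -0.606 0 -0.061;-1 -0.5 -0.606 0 -0.061;-1 -0.5 -0.606 0 -0.061;-1 -0.5 -0.606 0 -0.061;-1 -0.5 -0.606 0 -0.061;-1 -0.5 -0.606 0 -0.061;-1 -0.5 -0.606 0 -0.061;-1 -0.5 -0.606 0 -0.061;-1 -0.5 -0.606 0 -0.061;-1 -0.5 -0.606 0 -0.061;-1 -0.5 -0.606 0 -0.061;-1 -0.5 -0.606 0 -0.061;-1 -0.5 -0.606 0 -0.061;-1 -0.5 -0.606 0 -0.061;-1 -0.5 -0.606 0 -0.061;-1 -0.5 -0.606 0 -0.061;-1 -0.5 -0.606 0 -0.061"
}}

```text
clock: 2.67
eef_pos: [492.2, -106.5, 405.1]
tcp_rot: [-3.139, 0.003, 3.087]
contact_force: [0.2, 0.9, 0.8]
opening: 0.003
```

```bash
python3 - <<'E'
from rig import r, grab_frame, spotter
import cv2
s=r.sense();print(s["eef_pos"],s["tcp_rot"],s["contact_force"],s["qvel"].round(3))
for n in ["scene","wrist"]:
    f=grab_frame(n); cv2.imwrite(f"pics/{n}1.png",f["img"][:,:,::-1])
s=r.sense();print(s["eef_pos"],s["tcp_rot"],s["contact_force"])
E
```

```text
[ 492.23869078 -106.53518138  405.06902319] [-3.13946105e+00  2.83948465e-03  3.08720392e+00] [0.21160874 0.89628818 0.79476582] [ 0.07  -0.037  0.069  0.037  0.023  0.092]
[ 490.11219441 -102.95299988  404.46109205] [ 3.14136660e+00 -4.63774506e-04  3.08765798e+00] [-0.13861032 -0.45564235 -0.9593873 ]
```

View pics/scene1.png

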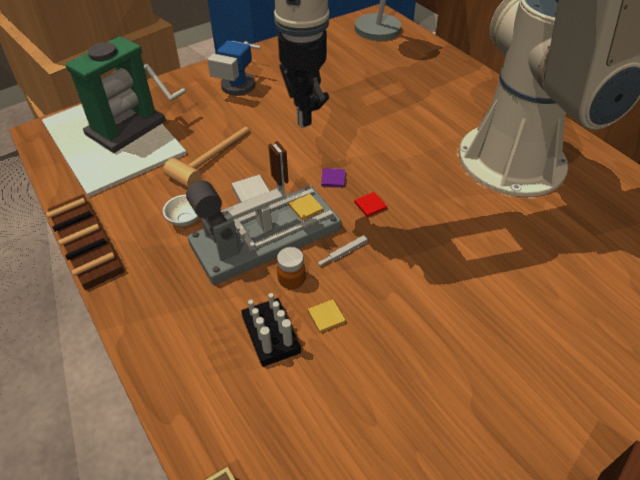

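View pics/wrist1.png

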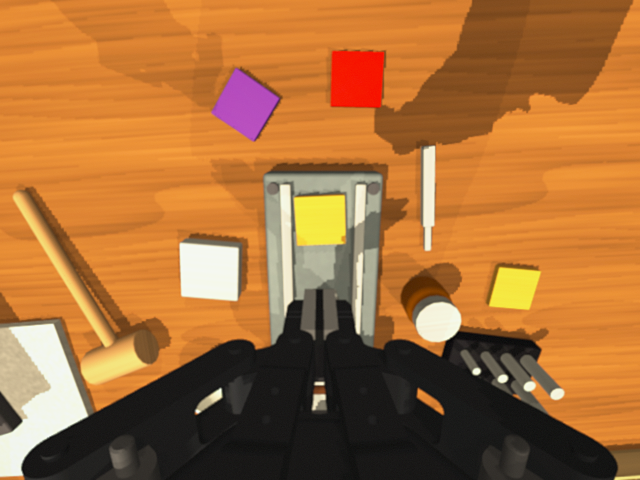

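The scene view shows the gripper above and in front of the handle. The wrist view shows the jig front, with bed corners at (265,175) and (384,173) and the blank at (320,220). I'll refine the pose from this.

```bash
python3 - <<'E'
from rig import r, grab_frame, spotter
from h import *
f=grab_frame("wrist")
im=cv2.resize(f["img"][140:360,220:440,::-1],None,fx=2.7,fy=2.7,interpolation=cv2.INTER_CUBIC);cv2.imwrite("pics/wc.png",im)
print(onz(f,[(265,175),(384,173),(270,330),(375,340)],30).round(1))
print(onz(f,[(294,195),(346,193),(347,244),(296,247)],40).round(1))
print(onz(f,[(290,185),(355,184)],38).round(1))
E
```

```text
[[ 448.  -153.8   30. ]
 [ 452.4  -36.2   30. ]
 [ 622.  -165.6   30. ]
 [ 641.5  -46.1   30. ]]
[[ 467.8 -125.8   40. ]
 [ 468.6  -75.1   40. ]
 [ 520.8  -75.6   40. ]
 [ 521.2 -127.8   40. ]]
[[ 458.2 -129.2   38. ]
 [ 460.6  -65.9   38. ]]
```

View pics/wc.png

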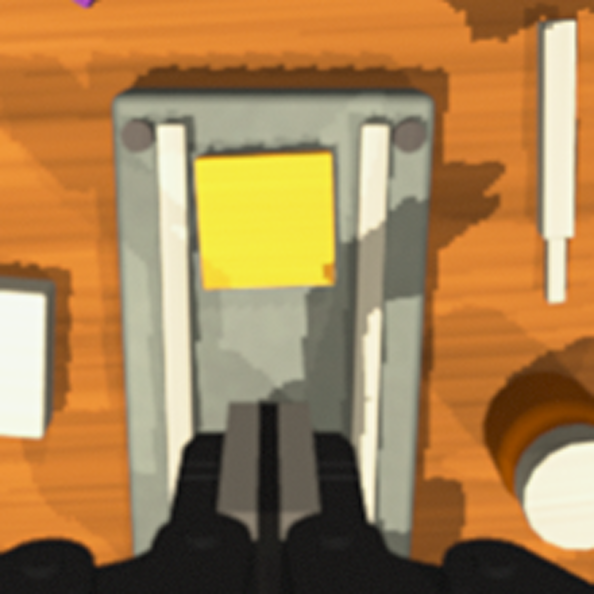

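Request:
{"op": "apply_moves", "data": {
  "motion": "-1 0 0 0.03 0;-1 0 0 0.061 0;-1 0 0 0.061 0;-1 -0.015 0 0.061 0;-1 -0.03 0 0.061 0;-1 -0.03 0 0.061 0;-1 -0.03 0 0.061 0"
}}

```text
clock: 3.4
eef_pos: [520.1, -102.4, 344.8]
tcp_rot: [3.142, 0.0, 3.092]
contact_force: [0.0, -0.1, -0.3]
opening: -0.003
```

```bash
python3 - <<'E'
from rig import r, grab_frame, spotter
import cv2
for n in ["scene","top"]:
    f=grab_frame(n); a=f["img"][100:260,200:400] if n=="scene" else f["img"][150:320,320:480]; cv2.imwrite(f"pics/{n}2.png",cv2.resize(a[:,:,::-1],None,fx=3.5,fy=3.5,interpolation=2))
s=r.sense();print(s["eef_pos"],s["tcp_rot"],s["contact_force"])
E
```

```text
[ 519.20215668 -102.64250546  344.30941607] [ 3.14152072e+00 -3.57020225e-04  3.09128676e+00] [ 0.21192425  0.24188317 -0.46573988]
```

View pics/scene2.png

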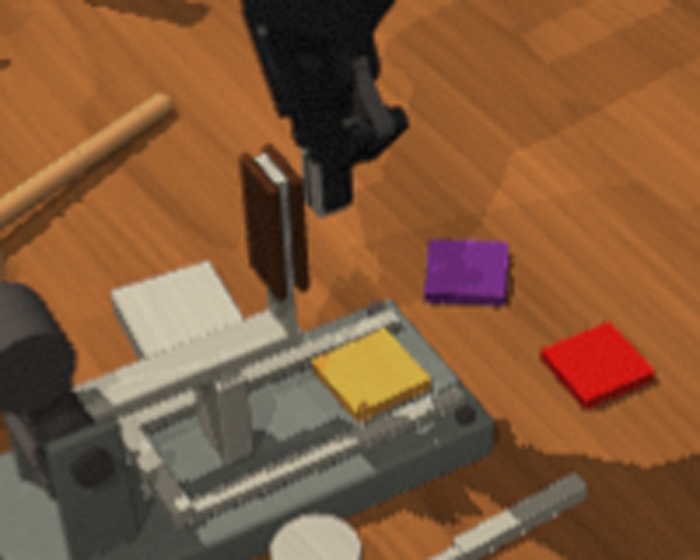

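View pics/top2.png

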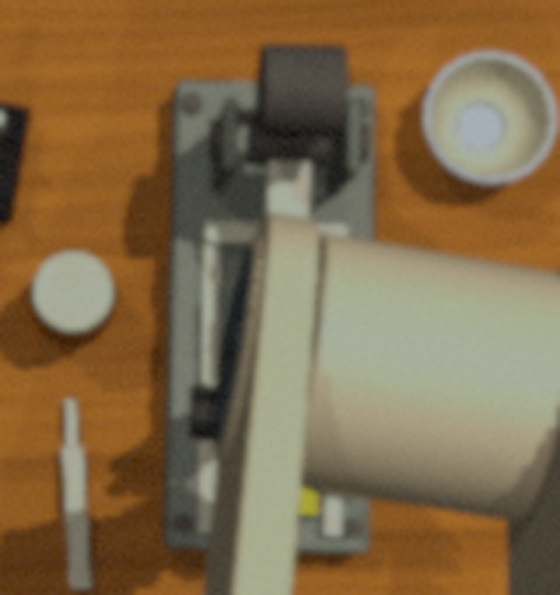

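The scene crop shows the shut fingers just in front of the handle face at mid-height, with a few mm of gap. Now I'll push along the arc.

Request:
{"op": "apply_moves", "data": {
  "motion": "-1 -0.005 0 0 0;-1 -0.012 0 0 0;-1 -0.019 0 -0.013 0;-1 -0.027 0 -0.026 0;-1 -0.037 0 -0.038 0;-1 -0.048 0 -0.049 0;-1 -0.061 0 -0.058 0;-1 -0.074 0 -0.067 0;-1 -0.088 0 -0.073 0;-1 -0.103 0 -0.079 0;-1 -0.118 0 -0.083 0;-1 -0.133 0 -0.086 0;-1 -0.143 0 -0.087 0;-1 -0.15 0 -0.087 0;-1 -0.15 0 -0.087 0;-1 -0.15 0 -0.087 0"
}}

```text
clock: 4.83
eef_pos: [669.5, -110.9, 430.0]
tcp_rot: [3.141, -0.001, 3.09]
contact_force: [-0.3, -0.4, -0.2]
opening: 0.0
```

```bash
python3 - <<'E'
from rig import r, grab_frame, spotter
import cv2
for n in ["scene"]:
    f=grab_frame(n); a=f["img"][60:280,140:400]; cv2.imwrite(f"pics/{n}3.png",cv2.resize(a[:,:,::-1],None,fx=2.7,fy=2.7,interpolation=2))
s=r.sense();print(s["eef_pos"],s["tcp_rot"],s["contact_force"])
E
```

```text
[ 669.17113727 -110.9166274   430.03973638] [ 3.14145076e+00 -1.46794582e-03  3.09044323e+00] [0.61164879 0.01157    0.0133395 ]
```

View pics/scene3.png

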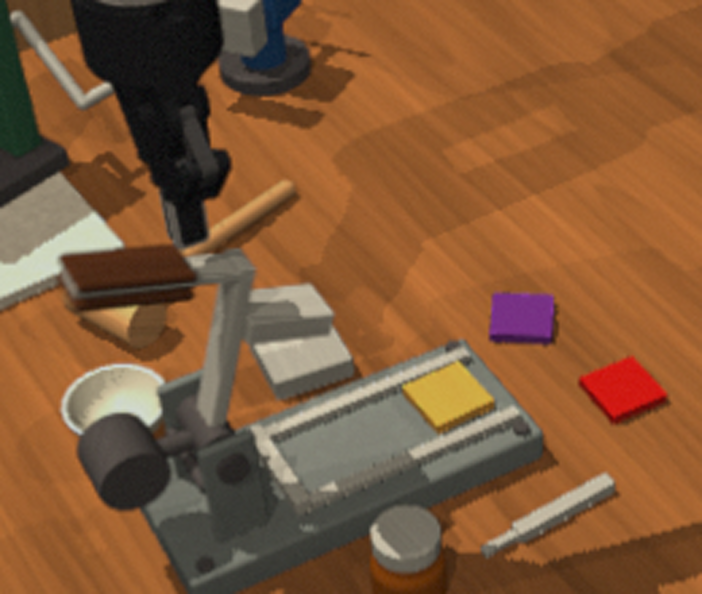

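The arm is past its balance point and going over by itself, with the fingers already clear. I'll retreat up and back to behind the blank.

Request:
{"op": "apply_moves", "data": {
  "motion": "-1 0.02 0 -0.03 0;-1 0.05 0 -0.04 0;-1 0.08 0 -0.04 0;-1 0.12 0 -0.04 0;-1 0.16 0 -0.04 0;-1 0.2 0 -0.03 0;-1 0.23 0 -0.02 0;-1 0.23 0 0.02 0;-1 0.23 0 0.06 0;-1 0.23 0 0.1 0;-1 0.23 0 0.14 0;-1 0.23 0 0.16 0;-1 0.23 0 0.16 0;-1 0.23 0 0.16 0;-1 0.23 0 0.16 0;-1 0.23 0 0.16 0"
}}

```text
clock: 6.22
eef_pos: [440.7, -99.4, 272.5]
tcp_rot: [-3.141, 0.003, 3.09]
contact_force: [0.6, 0.5, 0.1]
opening: 0.0
```

```bash
python3 - <<'E'
from rig import r, grab_frame, spotter
import cv2
for n in ["scene","wrist"]:
    f=grab_frame(n); a=f["img"][60:280,140:400] if n=="scene" else f["img"]; cv2.imwrite(f"pics/{n}4.png",cv2.resize(a[:,:,::-1],None,fx=2.7,fy=2.7,interpolation=2) if n=="scene" else a[:,:,::-1])
s=r.sense();print(s["eef_pos"],s["tcp_rot"],s["contact_force"])
E
```

```text
[440.57777419 -99.35273547 272.27781641] [-3.14105024e+00  3.04769877e-03  3.09045007e+00] [-0.1374776   0.15436855  0.79292278]
```

View pics/scene4.png

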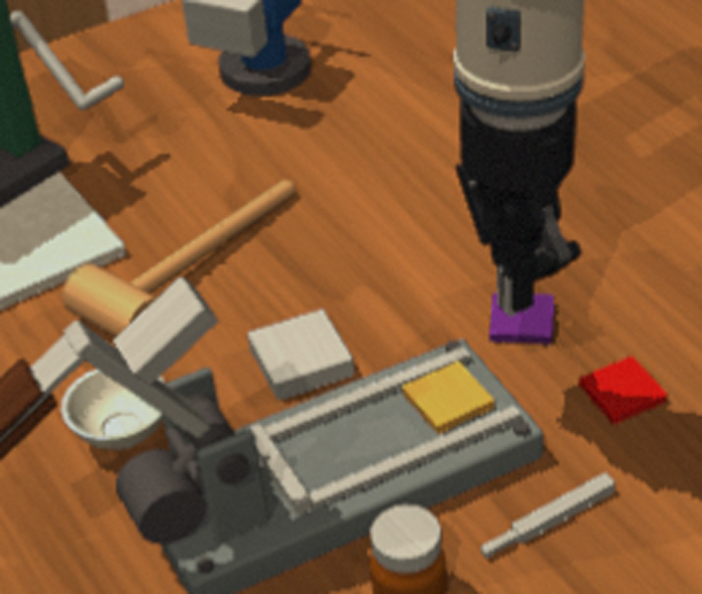

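View pics/wrist4.png

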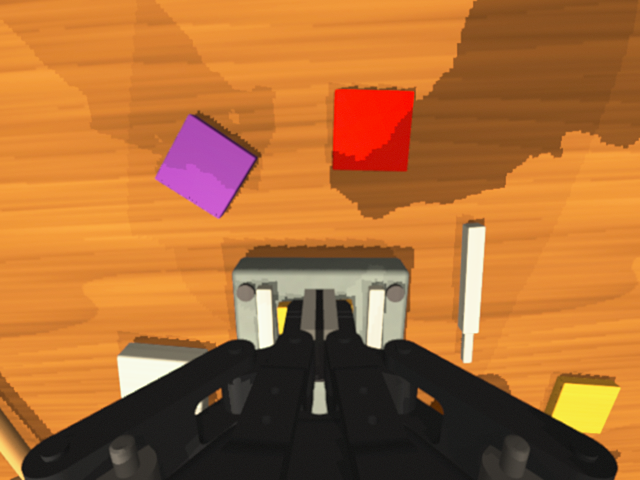

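The hold-down arm stands fully raised, and in the wrist view the fingers are centred between the rails. I'll lower them behind the blank.

Request:
{"op": "apply_moves", "data": {
  "motion": "-1 0 0 0.02 0;-1 0 0 0.04 0;-1 0 0 0.055 0;-1 0 0 0.062 0;-1 0 0 0.066 0;-1 0 0 0.066 0;-1 0 0 0.066 0;-1 0 0 0.066 0"
}}

```text
clock: 6.98
eef_pos: [440.4, -99.3, 205.5]
tcp_rot: [-3.141, 0.001, 3.09]
contact_force: [0.4, -0.5, -0.0]
opening: 0.001
```

```bash
python3 - <<'E'
from rig import r, grab_frame, spotter
import cv2
for n in ["scene"]:
    f=grab_frame(n); a=f["img"][120:280,200:400]; cv2.imwrite(f"pics/{n}5.png",cv2.resize(a[:,:,::-1],None,fx=3.5,fy=3.5,interpolation=2))
s=r.sense();print(s["eef_pos"],s["tcp_rot"],s["contact_force"])
E
```

```text
[440.37552014 -99.30801092 205.48570126] [-3.14132294e+00  1.47298322e-03  3.09041258e+00] [-0.77888755  0.53638953 -0.07269752]
```

View pics/scene5.png

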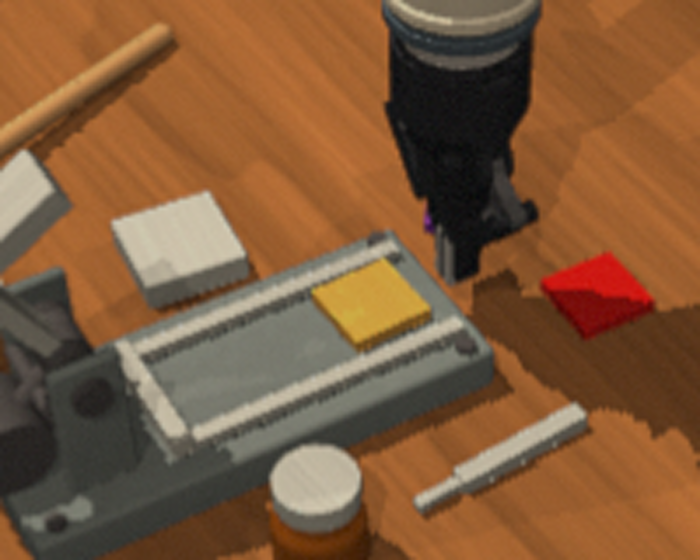

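Request:
{"op": "apply_moves", "data": {
  "motion": "-1 0 0 -0.0015 0;-1 -0.007 0 -0.0015 0;-1 -0.014 0 -0.0015 0;-1 -0.02 0 -0.0015 0;-1 -0.026 0 -0.0015 0;-1 -0.032 0 -0.0015 0;-1 -0.039 0 -0.0015 0;-1 -0.046 0 -0.0015 0;-1 -0.053 0 -0.0015 0;-1 -0.06 0 -0.0015 0;-1 -0.067 0 -0.0015 0;-1 -0.074 0 -0.0015 0;-1 -0.081 0 -0.0015 0;-1 -0.088 0 -0.0015 0;-1 -0.095 0 -0.0015 0;-1 -0.102 0 -0.0015 0;-1 -0.108 0 -0.0015 0;-1 -0.112 0 -0.0015 0;-1 -0.115 0 -0.0015 0;-1 -0.115 0 -0.0015 0"
}}

```text
clock: 8.7
eef_pos: [555.4, -105.1, 206.3]
tcp_rot: [-3.142, 0.001, 3.091]
contact_force: [-0.2, -0.8, 0.8]
opening: 0.0
```

```bash
python3 - <<'E'
from rig import r, grab_frame, spotter
import cv2
for n in ["scene"]:
    f=grab_frame(n); a=f["img"][120:280,180:380]; cv2.imwrite(f"pics/{n}6.png",cv2.resize(a[:,:,::-1],None,fx=3.5,fy=3.5,interpolation=2))
s=r.sense();print(s["eef_pos"],s["tcp_rot"],s["contact_force"])
E
```

```text
[ 555.06635075 -105.08449108  206.21568806] [-3.14156060e+00  4.06117567e-04  3.09044738e+00] [-1.0231809   0.37863534 -0.04614636]
```

View pics/scene6.png

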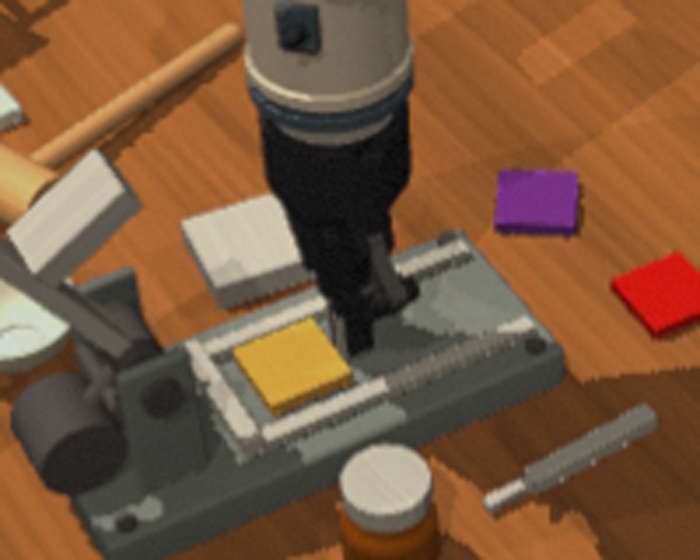

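The scene crop shows the blank about 12–15 mm short of the fence. I'll move on in fine steps and watch the force.

Request:
{"op": "apply_moves", "data": {
  "motion": "-1 -0.003 0 0 0;-1 -0.006 0 0 0;-1 -0.008 0 0 0;-1 -0.01 0 0 0;-1 -0.01 0 0 0"
}}

```text
clock: 9.17
eef_pos: [565.2, -105.6, 206.3]
tcp_rot: [-3.142, 0.001, 3.09]
contact_force: [0.5, 0.0, -0.8]
opening: -0.003
```

Request:
{"op": "apply_moves", "data": {
  "motion": "-1 -0.001 0 0 0;-1 -0.002 0 0 0;-1 -0.002 0 0 0"
}}

```text
clock: 9.42
eef_pos: [566.9, -105.7, 206.2]
tcp_rot: [3.142, 0.0, 3.09]
contact_force: [-1.8, 0.5, 0.9]
opening: -0.001
```

Request:
{"op": "apply_moves", "data": {
  "motion": "-1 -0.0005 0 0 0;-1 -0.001 0 0 0;-1 -0.001 0 0 0"
}}

```text
clock: 9.67
eef_pos: [567.8, -105.8, 206.2]
tcp_rot: [3.142, 0.0, 3.09]
contact_force: [-1.8, -0.9, 0.9]
opening: -0.001
```

Request:
{"op": "apply_moves", "data": {
  "motion": "-1 -0.001 0 0 0;-1 -0.001 0 0 0;-1 -0.001 0 0 0"
}}

```text
clock: 9.92
eef_pos: [569.0, -105.8, 206.2]
tcp_rot: [-3.142, 0.0, 3.09]
contact_force: [-0.4, -0.6, -0.4]
opening: 0.0
```

Request:
{"op": "apply_moves", "data": {
  "motion": "-1 -0.001 0 0 0;-1 -0.001 0 0 0;-1 -0.001 0 0 0"
}}

```text
clock: 10.17
eef_pos: [569.9, -105.9, 206.2]
tcp_rot: [-3.142, 0.0, 3.09]
contact_force: [-0.2, -0.5, -0.8]
opening: -0.002
```

Request:
{"op": "apply_moves", "data": {
  "motion": "-1 -0.001 0 0 0;-1 -0.001 0 0 0;-1 -0.001 0 0 0"
}}

```text
clock: 10.42
eef_pos: [570.3, -105.9, 206.1]
tcp_rot: [3.142, -0.001, 3.091]
contact_force: [-5.0, -1.0, 3.1]
opening: 0.001
```

```bash
python3 - <<'E'
from rig import r, grab_frame, spotter
import cv2
for n in ["scene"]:
    f=grab_frame(n); a=f["img"][120:280,180:380]; cv2.imwrite(f"pics/{n}7.png",cv2.resize(a[:,:,::-1],None,fx=3.5,fy=3.5,interpolation=2))
s=r.sense();print(s["eef_pos"],s["tcp_rot"],s["contact_force"])
E
```

```text
[ 570.28885601 -105.88807269  206.03288103] [ 3.14150280e+00 -1.47763348e-03  3.09047234e+00] [-4.81246836 -0.67200195  1.76311226]
```

View pics/scene7.png

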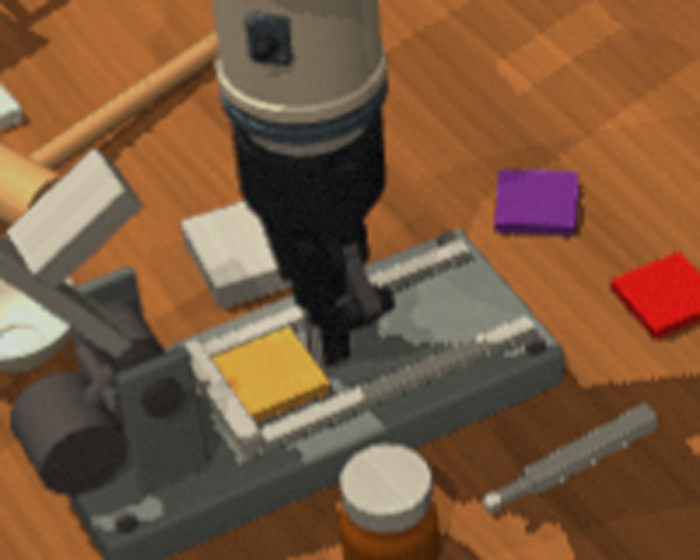

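Request:
{"op": "apply_moves", "data": {
  "motion": "-1 -0.001 0 0 0;-1 -0.001 0 0 0;-1 -0.001 0 0 0"
}}

```text
clock: 10.72
eef_pos: [570.6, -105.9, 205.9]
tcp_rot: [3.141, -0.003, 3.091]
contact_force: [-8.6, 0.6, 6.1]
opening: 0.006
```

Request:
{"op": "apply_moves", "data": {
  "motion": "-1 -0.001 0 0 0;-1 -0.001 0 0 0;-1 -0.001 0 0 0"
}}

```text
clock: 10.97
eef_pos: [571.0, -105.9, 205.8]
tcp_rot: [3.141, -0.005, 3.091]
contact_force: [-11.1, -0.5, 6.6]
opening: 0.002
```

The force is rising against the fence (11 N) while the tool hardly moves. I'll ease back, straight and level, then lift clear and look.

Request:
{"op": "apply_moves", "data": {
  "motion": "-1 0.003 0 0 0;-1 0.008 0 0 0;-1 0.016 0 0 0;-1 0.025 0 0 0;-1 0.035 0 -0.01 0;-1 0.045 0 -0.04 0;-1 0.06 0 -0.08 0;-1 0.08 0 -0.12 0;-1 0.1 0 -0.16 0;-1 0.12 0 -0.19 0;-1 0.14 0 -0.2 0;-1 0.15 0 -0.2 0;-1 0.15 0 -0.2 0;-1 0.15 0 -0.2 0"
}}

```text
clock: 12.13
eef_pos: [422.6, -98.3, 405.5]
tcp_rot: [3.142, 0.0, 3.09]
contact_force: [0.7, 0.3, 0.2]
opening: -0.002
```

```bash
python3 - <<'E'
from rig import r, grab_frame, spotter
import cv2
for n in ["scene","wrist","top"]:
    f=grab_frame(n); cv2.imwrite(f"pics/{n}8f.png",f["img"][:,:,::-1])
    a=f["img"][120:280,180:340] if n=="scene" else f["img"][160:320,340:460] if n=="top" else f["img"]
    cv2.imwrite(f"pics/{n}8.png",cv2.resize(a[:,:,::-1],None,fx=3.7,fy=3.7,interpolation=2) if n!="wrist" else a[:,:,::-1])
    print(n,[(d["conf"],[round(float(x)) for x in d["point"]]) for d in spotter.place_of("blank",n)],[(d["conf"],[round(float(x)) for x in d["point"]]) for d in spotter.place_of("fence",n)])
s=r.sense();print(s["eef_pos"],s["contact_force"])
E
```

```text
scene [(0.85, [385, -172, 0]), (0.73, [603, -111, 32]), (0.66, [365, -59, 2])] [(0.84, [629, -108, 28])]
wrist [(0.56, [379, -176, 0])] [(0.71, [629, -108, 33])]
top [(0.8, [366, -61, 2]), (0.66, [603, -115, 28])] [(0.95, [631, -108, 30])]
[423.29654957 -98.34167768 405.75633689] [-0.22866787 -0.76779857  0.62234167]
```

View pics/scene8.png

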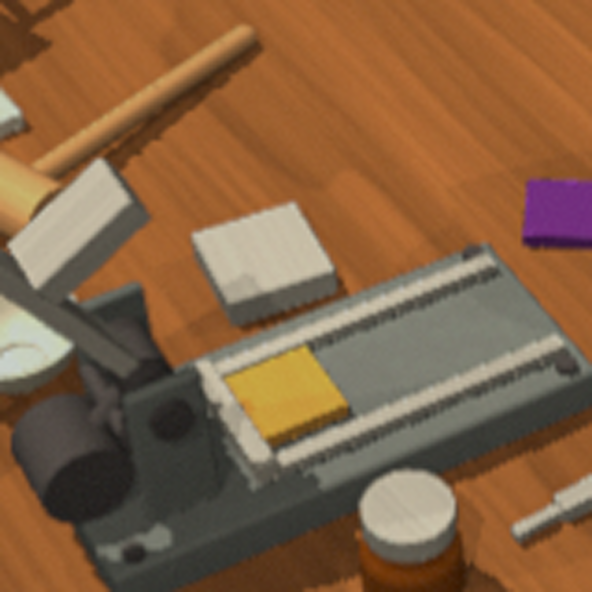

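View pics/top8.png

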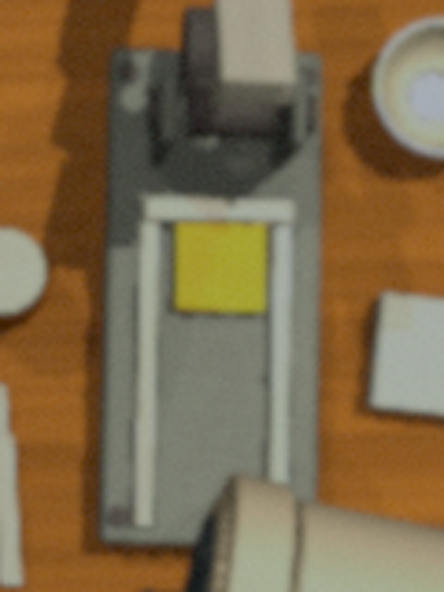

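View pics/wrist8.png

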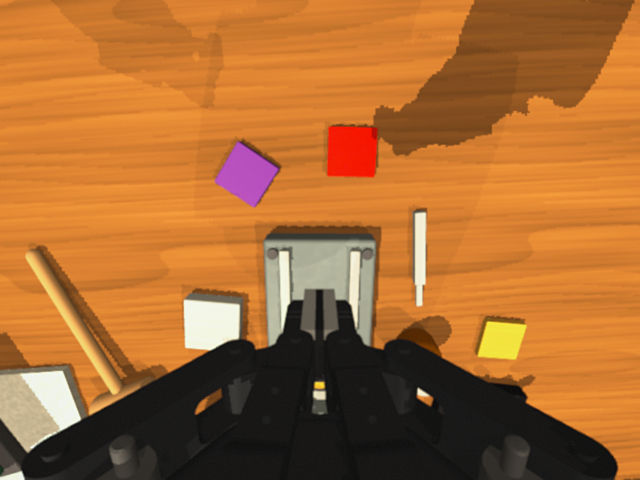

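```bash
python3 - <<'E'
from h import *
from rig import grab_frame
for n in("top","scene"):
    f=grab_frame(n); im=cv2.cvtColor(f["img"],cv2.COLOR_RGB2HSV)
    m=((im[...,0]>17)&(im[...,0]<35)&(im[...,1]>150)&(im[...,2]>90)).astype(np.uint8)
    if n=="top": m[:, :380]=0; m[:,430:]=0; m[:200]=0; m[260:]=0
    else: m[:210]=0;m[245:]=0;m[:,:235]=0;m[:,285:]=0
    ys,xs=np.nonzero(m); P=onz(f,np.c_[xs,ys],40)[:,:2].astype(np.float32)
    print(n,len(xs),cv2.minAreaRect(P),"area",(lambda c:cv2.contourArea(c))(cv2.convexHull(P)))
E
```

```text
top 555 ((603.60400390625, -111.15534973144531), (49.289764404296875, 47.561222076416016), 87.73971557617188) area 2251.6920129116625
scene 476 ((605.3359375, -107.27134704589844), (53.479820251464844, 46.19894790649414), 86.19319152832031) area 2407.407779600704
```

```bash
python3 - <<'E'
from rig import r
s=r.sense();print(s["qvel"].round(3),s["contact_force"]); print(r.sign_off())
E
```

```text
[-0.    -0.005 -0.001 -0.001  0.002  0.002] [ 0.28274956 -0.46650639  0.22435964]
the job is handed in; nothing more can be done
None
```

I handed the job in at about 12 s of the 51 s allowed. With the fingers shut, I pushed the handle up past its balance point, and the hold-down arm went over by itself and stayed raised. Then I pushed the blank along the channel until the force against the fence reached about 11 N, backed straight off and lifted clear.

- **Hold-down arm:** it still stood raised in the last scene and top pictures.
- **Blank:** it looks flush with the fence. Its yaw measured about -0.04 (top) and -0.07 rad (scene), against about -0.05 rad for the jig. Its centre came out at x ≈ 603.6 and 605.3 mm, where fully home should be about 605 mm.
- **Robot and bystanders:** the force reading was at its noise level and the tool was well clear. The bystanders looked unmoved in the pictures, but I did not measure them.
- **Disagreement:** the cameras differ by a few mm sideways. The jig's middle line came out at y from -103 to -109 mm, and the blank's centre at y = -111 (top) or -107 (scene). This did not affect the push, because the rails guide the blank.

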